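Take the bayonet lens off the imaging camera

ROBOT

A 6-joint arm with a two-finger parallel gripper is mounted at the origin on a cart in front of the work surface, level with it; the furniture and walls round the work are solid. World frame = base frame: x ahead of the robot, y to its left, z up, the work surface at z = 0. Lengths are in m, angles in degrees, forces in N, time in s.
With the tool pointing down it reaches from about 0.3 to 0.75 m from the base axis. Payload 8.5 kg.
Tool frame: the origin (TCP) lies on the mounting face of the last link; the fingertips stand 173 mm ahead of it and the grasp point (between the pads) lies 155 mm ahead of it (env.tips_ahead is the distance from the TCP to the fingertips, in m); x points along the fingers, z is the direction in which the jaws open and shut, and the axes are right-handed (so a half turn about x gives the same grasp; the last joint's range is limited). The gripper opens to 85 mm and grips with 20 to 120 N. Pads are 22 mm wide; open, the fingers measure 114 mm over their backs; the gripper's body (76 mm by 85 mm) begins 54 mm behind the grasp point. The pads swing forward as they close: fully open they stand 13 mm farther back than shut.
Start: joints at [50.804, 21.807, 74.336, -0, 83.858, -12.336], TCP at [0.248, 0.491, 0.405] pointing down, gripper open.
Joint ranges: [-178.18, 178.18], [-50.72, 133.34], [12.68, 142.11], [-81.47, 261.47], [9.98, 163.14], [-165.26, 165.26]. Speed limits (degrees/s): [136.94, 136.94, 180, 180, 180, 180].

INTERFACE

Orientations are given as a 3x3 rotation matrix whose columns are the frame's x, y, z axes.
In Python, from rig import env, optics gives the robot as it stands.
- The arm moves only by the shell command python3 -m inch 'ROWS' [FORCE]. ROWS is JSON, a list of rows, each a list of 3 entries, a list of its own where there are three numbers: the closure, from -1 (fully open) to 1 (shut), then the shift along the tool's x, y, z in units of 30 mm (1.0 is 30 mm), then the turn about the tool's x in units of 5 degrees (1.0 is 5 degrees). In form: [[hand, [x, y, z], yaw], ...]. A call has exactly 8 rows; each row shifts and turns the commanded pose from where the row before left it, along the tool's axes as they then stand; what a row does not reach is not made up. A row lasts 1/12 s, in which the tool goes at most 41.7 mm and 7.16 degrees, less where a joint would pass 70% of its speed; a pose out of reach is approached as far as the arm can. A call is refused whole if a number of a shift passes 1 or a number of a turn 1, either way. A call with a gripper value outside its range is refused whole. The fingers move at their own pace and stop on an object; FORCE is the grip in N (left out, the last holds). Time passes only in rows, so rows that do not move let the fingers close, or fill a call up. It gives the time, the measured TCP pose, the force and the opening at its end, in the units of the state.
- env.observe(): the state, without advancing time (a new reading comes with each control period).
- optics.get_image(name): name is "side" or "top"; returns the picture (384x512x3 uint8, red, green, blue); there is no depth.
- optics.camera_params(name): a dict with "fx", "fy", "cx", "cy" (pixels), "xyz" and "rotation" of the camera in the world. Camera axes: x right, y down, z forward; pixel columns grow to the right and rows downward; lengths in m; the calibration is good to about 2 mm. A picture is of the moment at which its call begins. camera_params takes no time and is no camera call.
- env.close_job(): hands the job in, once; it reports no verdict.
The state is a dict: "time_s": time; "q": joint angles; "qvel": joint speeds; "joint_efforts": joint torques, N m; "position": TCP position; "tool_rot": TCP orientation; "ft_force": force on the tool from outside, world axes, zero at the start; "wrist_torque": the same for the moment, N m; "grip_width": finger opening in m.
Only numpy, scipy, OpenCV 4.12 (cv2) and the standard library are available. Lean on these libraries where they do the work, as an engineer would, in place of code of your own. Each camera call takes 0.05 s, during which the arm holds its last target.

TASK

Take the lens off the gel imaging camera, which lies with its lens pointing up: push the red release button fully down (it stays down), turn the lens anticlockwise (seen from above) by up to a quarter turn until you feel its springy stop, and lift it straight off. Then set it down gently, upright and rear end first, seated in the blue storage cup, and let go. Never force the button, the lens in its mount or the lens in the cup, and leave the bottles and forceps where they are.

Things in the scene. Friction and masses are not known exactly. Their poses are not given: they have to be found in the camera images.
- camera: Grey camera housing on a dark base plate, fixed on the worktop, lens up. Origin on the worktop right under the lens axis, z up along that axis; the whole reaches from x = -107 to +57 mm and y = -56 to +56 mm in this frame. Its top face is at z = 46 mm; round the lens an aluminium mount collar, 76 mm across, stands up to z = 66 mm. Locked, the lens has the camera's yaw.
- mount_top (a point): Centre of the collar's rim, 66 mm up. Unlocked, the lens turns anticlockwise from above (positive about z) up to two spring-buffered stops, first felt 38 to 82 degrees from the locked place (unreported: feel it); over the next 4.5 degrees they resist with up to 0.9 N m. Only there, or within 1 degree of them, can it be lifted. Over 60 N in all on the mount (harder turning, pulling) does damage.
- release (a joint): Travel of the red release button, m: 0 standing up (locked), 0.009 pressed down to its hard end stop. It slides against about 3.5 N of friction and stays where it is left. Its lock pin frees the lens beyond 0.0055; press it beyond 0.007, with no more than 35 N.
- release_top (a point): Centre of the top of the red release button, a round cap 19 mm across on the camera housing, 75 mm from the lens axis at the camera's -x side. It is pressed straight down; up, it stands 72 mm over the worktop; its black collar, 25 mm across, ends at 58 mm. The lens top stands 49 mm higher than the button.
- lens_center (a point): Centre of the lens barrel, a black cylinder 54 mm across and 48 mm high (24 mm up and down from here), 97 mm over the worktop when mounted. Below it an aluminium flange, 64 mm across, 5.5 mm thick, with a lock fork that reaches 41 mm out at its -x side (over the lock pin when locked). z points up out of its front. Lens mass 0.2 to 0.4 kg.
- lens_foot (a point): Centre of the lens' flat underside, 42 mm below lens_center. Two lugs here, 55 mm tip to tip along the lens' x, 12 mm wide, 5 mm thick, on a neck 36 mm across and 12.5 mm long under the flange. In the mount they have 1.5 mm play; a spring below pushes up with about 8 N (slight drag in turning) and raises the lens 3 mm when it comes free. It is clear when lifted 25 mm.
- lens_cup: Blue round storage cup fixed on the worktop, origin at the centre of its underside: 92 mm base flange 3 mm thick, 73 mm wall, 14 mm high, with a recess 60 mm across and 10 mm deep (floor 4 mm over the worktop). The lens' lugs go in at any turn; its flange stays 2.5 mm above the rim, and lens_center then stands 46 mm over the worktop. More than 40 N on it does damage.
- dye_bottle: Bystander: small white bottle with a yellow cap, 42 mm across, 84 mm high, standing behind the camera; origin at the centre of its underside.
- amber_bottle: Bystander: small brown bottle, 48 mm across, 96 mm high; origin at the centre of its underside.
- forceps: Bystander: metal forceps 126 mm long, 11 mm high, lying on the worktop; origin at the centre of its underside.

How it is judged:
By the outcome, as a careful person would: the job done as asked, in the order asked, and still so for the second after the job is handed in, with the robot touching nothing.
It also fails if it takes over 72 s, if anything falls off the work surface, if the arm or the gripper's body presses on something with over 40 N, if the wrist force passes 120 N, or if a joint passes its speed limit or range.

## Working session

There is one attempt and no reset: what is moved stays moved. The work goes in short steps, Python scripts to look and compute and a shell command to move; the robot and the scene stay as the last step left them, time stands still between calls to the robot, and variables do not carry over. Pictures are saved under pics/ and viewed, and the job is handed in when it is done.

```bash
ls; mkdir -p pics
python3 - <<'E'
from rig import env, optics
import cv2
s=env.observe(); print({k:(v if not hasattr(v,'round') else v.round(3)) for k,v in s.items()}); print(env.tips_ahead)
for n in("side","top"):
    cv2.imwrite(f"pics/{n}0.png",optics.get_image(n)[:,:,::-1]); print(n,optics.camera_params(n))
E
```

```text
pics
{'time_s': 0.0, 'q': array([ 5.0804e+01,  2.1840e+01,  7.4383e+01, -1.0000e-03,  8.3859e+01,
       -1.2336e+01]), 'qvel': array([-0.03 , -0.059,  0.053, -0.002, -0.063,  0.064]), 'joint_efforts': array([-1.0000e-03, -4.4847e+01, -2.3128e+01, -0.0000e+00,  5.0000e-03,
       -0.0000e+00]), 'position': array([0.248, 0.491, 0.404]), 'tool_rot': array([[-0.001, -0.892,  0.452],
       [-0.001,  0.452,  0.892],
       [-1.   ,  0.   , -0.001]]), 'ft_force': array([ 0.191,  0.191, -0.885]), 'wrist_torque': array([-0.046, -0.006,  0.043]), 'grip_width': 0.08541419416475854}
0.1734
side {'fx': 400.4609955879777, 'fy': 400.4609955879777, 'cx': 259.7877236266806, 'cy': 189.97710690884446, 'xyz': array([ 0.2607918 , -0.58610913,  0.67500582]), 'rotation': array([[ 0.9050935 , -0.26372314,  0.33355038],
       [-0.42510291, -0.57902369,  0.6957148 ],
       [ 0.00965748, -0.77148018, -0.63618005]])}
top {'fx': 356.9235093860611, 'fy': 356.9235093860611, 'cx': 256.96270205276977, 'cy': 190.91064271291125, 'xyz': array([0.48569899, 0.06720687, 0.95526765]), 'rotation': array([[ 0.01289075, -0.99676109,  0.07937984],
       [-0.99991515, -0.01270124,  0.00289183],
       [-0.00187424, -0.07941038, -0.99684025]])}
```

View pics/side0.png

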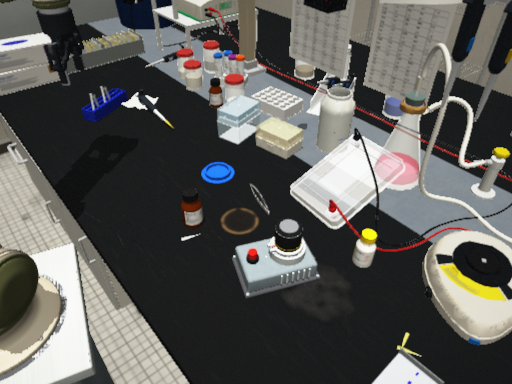

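View pics/top0.png

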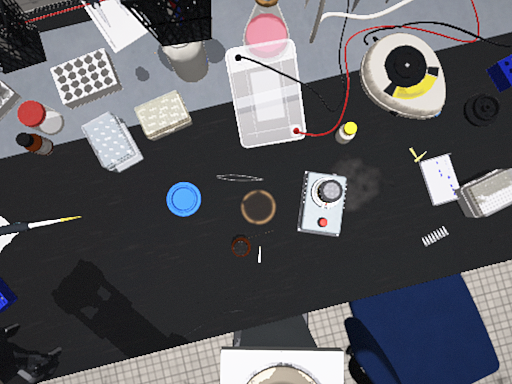

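The side view shows the camera near (275,258) with the button at (252,256) and the lens at (289,235). The cup is at (218,172). In the top view the lens is at (329,190), the button at (323,222) and the cup at (183,199). I'll enlarge these areas.

Run:
```python
import cv2,numpy as np
a=cv2.imread('pics/side0.png');b=cv2.imread('pics/top0.png')
c=lambda im,x,y,w,h,k:cv2.resize(im[y:y+h,x:x+w],None,fx=k,fy=k,interpolation=cv2.INTER_CUBIC)
cv2.imwrite('pics/s1.png',c(a,225,210,100,90,6))
cv2.imwrite('pics/t1.png',c(b,285,160,80,90,6))
cv2.imwrite('pics/cup1.png',np.hstack([c(a,190,150,60,50,6),c(b,155,175,60,50,6)]))
```

```text
(no output)
```

View pics/s1.png

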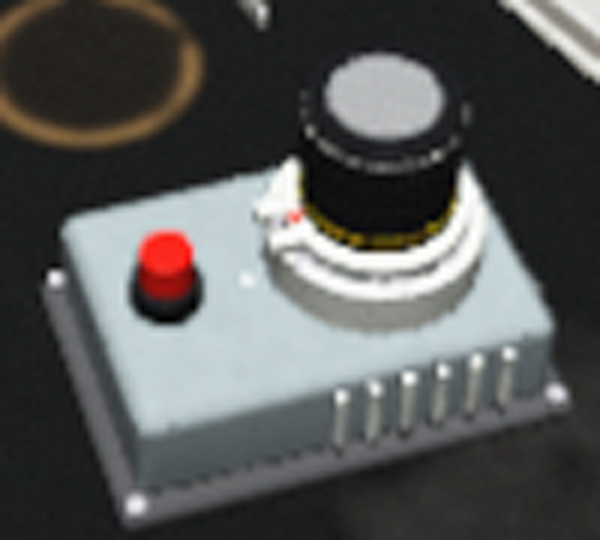

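View pics/t1.png

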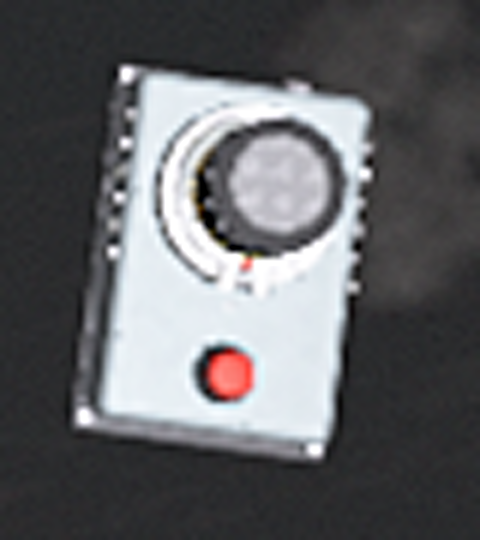

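View pics/cup1.png

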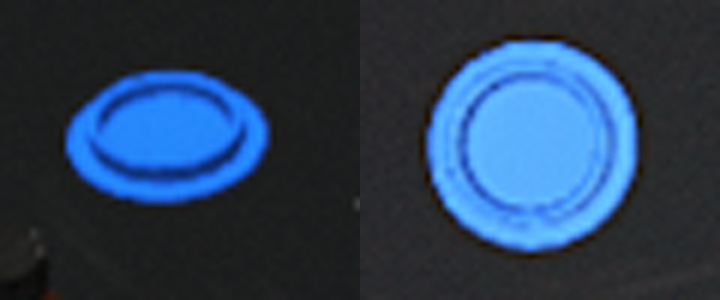

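```bash
cat > h.py <<'E'
import numpy as np,cv2
from rig import env,optics
P={n:optics.camera_params(n) for n in("side","top")}
def proj(n,X):
    p=P[n];c=(np.asarray(X,float)-p['xyz'])@p['rotation'];return np.c_[p['fx']*c[:,0]/c[:,2]+p['cx'],p['fy']*c[:,1]/c[:,2]+p['cy']]
def ray(n,uv):
    p=P[n];d=p['rotation']@np.array([(uv[0]-p['cx'])/p['fx'],(uv[1]-p['cy'])/p['fy'],1]);return p['xyz'],d/np.linalg.norm(d)
def tri(a,b):
    A=[];B=[]
    for n,uv in(("side",a),("top",b)):
        o,d=ray(n,uv);M=np.eye(3)-np.outer(d,d);A.append(M);B.append(M@o)
    X=np.linalg.lstsq(np.vstack(A),np.hstack(B),rcond=None)[0]
    return X,[np.round(proj(n,X[None])[0]-uv,2) for n,uv in(("side",a),("top",b))]
def atz(n,uv,z):
    o,d=ray(n,uv);return o+d*(z-o[2])/d[2]
def blob(m,box):
    x,y,w,h=box;k=np.zeros_like(m,np.uint8);k[y:y+h,x:x+w]=m[y:y+h,x:x+w]
    n,l,st,c=cv2.connectedComponentsWithStats(k);i=1+np.argmax(st[1:,4]);return l==i,c[i],st[i]
def circ(x,y,z,r):
    t=np.linspace(0,2*np.pi,72,endpoint=False);return np.c_[x+r*np.cos(t),y+r*np.sin(t),0*t+z]
E
cat > m.py <<'E'
from h import *
from scipy.optimize import minimize
I={n:cv2.imread(f'pics/{n}0.png').astype(int) for n in P}
def red(n):
    b,g,r=[I[n][...,i] for i in range(3)];return (r>120)&(g<110)&(b<110)
def blue(n):
    b,g,r=[I[n][...,i] for i in range(3)];return (b>110)&(b-r>60)
def silh(n,cyls):
    m=np.zeros((384,512),np.float32)
    k=4
    big=np.zeros((384*k,512*k),np.uint8)
    for pts in cyls:
        uv=proj(n,pts);hl=cv2.convexHull(((uv+.5)*k-.5).round().astype(np.int32));cv2.fillConvexPoly(big,hl,1)
    return cv2.resize(big.astype(np.float32),(512,384),interpolation=cv2.INTER_AREA)
boxes={'button':{'side':(240,245,24,18),'top':(312,212,22,20)},'cup':{'side':(195,155,50,35),'top':(160,175,50,50)}}
for nm,f in(('button',red),('cup',blue)):
    M={};C={}
    for n in P:
        M[n],C[n],st=blob(f(n),boxes[nm][n]);print(nm,n,C[n].round(2),st)
    X,e=tri(C['side'],C['top']);print(' tri centroid',X.round(4),e)
    def cost(v,ns=('side','top')):
        x,y=v
        cy=[np.vstack([circ(x,y,.060,.0095),circ(x,y,.072,.0095)])] if nm=='button' else [np.vstack([circ(x,y,0,.046),circ(x,y,.003,.046)]),np.vstack([circ(x,y,0,.0365),circ(x,y,.014,.0365)])]
        return sum(((silh(n,cy)-M[n])**2).sum() for n in ns)
    for ns in(('side','top'),('side',),('top',)):
        r=minimize(cost,X[:2],args=(ns,),method='Nelder-Mead',options=dict(initial_simplex=X[:2]+np.array([[0,0],[.006,0],[0,.006]]),xatol=1e-4));print(' fit',ns,r.x.round(4),r.fun)
for n,box in(('side',(275,215,28,20)),('top',(320,175,25,30))):
    b,g,r=[I[n][...,i] for i in range(3)];m=(abs(b-r)<25)&(g>105)
    mm,c,st=blob(m,box);print('lens',n,c.round(2),st)
    if n=='side':cs=c
X,e=tri(cs,c);print(X.round(4),e)
print('atz .121',atz('side',cs,.121).round(4),atz('top',c,.121).round(4))
E
python3 m.py
```

```text
button side [252.15 253.36] [248 249   9  10  73]
button top [323.35 221.87] [320 218   7   9  31]
 tri centroid [ 0.4812 -0.0956  0.0671] [array([ 0.19, -0.02]), array([-0.06,  0.14])]
 fit ('side', 'top') [ 0.4815 -0.0942] 43.203125
 fit ('side',) [ 0.4815 -0.094 ] 16.87890625
 fit ('top',) [ 0.4814 -0.0949] 24.96484375
cup side [217.35 172.48] [201 162  34  22 580]
cup top [183.28 198.79] [166 182  35  35 974]
 tri centroid [0.538  0.2665 0.0033] [array([-0.04,  0.  ]), array([ 0.01, -0.04])]
 fit ('side', 'top') [0.5385 0.2671] 32.89453125
 fit ('side',) [0.5391 0.2683] 11.03125
 fit ('top',) [0.538  0.2669] 14.71875
lens side [288.55 225.62] [279 219  20  14 217]
lens top [335.26 186.55] [320 175  25  30 295]
[ 0.5586 -0.1101  0.1273] [array([ 3.05, -0.47]), array([-1.03,  2.37])]
atz .121 [ 0.5559 -0.1033  0.121 ] [ 0.5647 -0.1139  0.121 ]
```

```bash
python3 - <<'E'
from h import *
a=np.array([288.55,225.65]);b=np.array([331.25,190.08])
print(tri(a,b)); L=(atz('side',a,.121)+atz('top',b,.121))/2
print(atz('side',a,.121),atz('top',b,.121))
B=np.array([.4815,-.0943]); d=L[:2]-B;print(np.linalg.norm(d),np.degrees(np.arctan2(d[1],d[0])))
yaw=np.arctan2(d[1],d[0]);R=np.array([[np.cos(yaw),-np.sin(yaw)],[np.sin(yaw),np.cos(yaw)]])
# overlay check
for L0 in (L[:2],):
  for n in P:
    im=cv2.resize(cv2.imread(f'pics/{n}0.png'),None,fx=4,fy=4,interpolation=cv2.INTER_CUBIC)
    def dr(pts,c):
        cv2.polylines(im,[((proj(n,pts)+.5)*4-.5).round().astype(int).astype(np.int32)],True,c,1)
    x,y=L0
    dr(circ(x,y,.121,.027),(0,255,0));dr(circ(x,y,.066,.038),(0,255,255));dr(circ(x,y,.046,.038),(0,255,255))
    dr(circ(*B,.072,.0095),(255,0,255))
    q=np.array([[-.107,-.056],[.057,-.056],[.057,.056],[-.107,.056]])@R.T+L0
    dr(np.c_[q,np.zeros(4)],(0,0,255))
    c=proj(n,[[x,y,.06]])[0]*4; u,v=int(c[0]),int(c[1]); cv2.imwrite(f'pics/ov_{n}.png',im[v-200:v+220,u-250:u+200])
E
python3 -c "
import cv2,numpy as np
a=cv2.imread('pics/ov_side.png');b=cv2.imread('pics/ov_top.png');cv2.imwrite('pics/ov.png',np.hstack([a,b])[:,50:850])"
```

```text
(array([ 0.55585726, -0.10415746,  0.12177227]), [array([ 0.21, -0.03]), array([-0.07,  0.16])])
[ 0.55585725 -0.10338364  0.121     ] [ 0.55630519 -0.10448645  0.121     ]
0.07520101477980232 -7.361189225538257
```

View pics/ov.png

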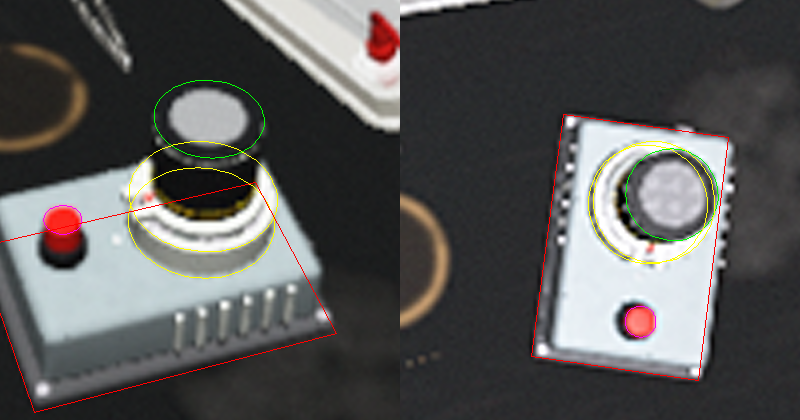

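Measured values against the text:

| Check | Measured | Expected |
|---|---|---|
| Lens top height (triangulated) | 121.8 mm | 121 mm |
| Button to lens axis | 75.2 mm | 75 mm |

The lens axis is at about (0.556, -0.104), the button at (0.4815, -0.0943) and the cup at (0.5385, 0.267). Camera yaw is -7.4°. In the overlay the base plate outline lines up in both views. Next I travel above the button at height.

```bash
cat >> h.py <<'E'
def st(target=None):
    s=env.observe();R=s['tool_rot'];p=s['position'];yaw=np.degrees(np.arctan2(R[1,2],R[0,2]))
    print('t%.2f'%s['time_s'],'p',p.round(4),'tipz %.4f'%(p[2]-.1734),'yaw %.2f'%yaw,'F',s['ft_force'].round(1),'M',s['wrist_torque'].round(2),'w %.4f'%s['grip_width'],'q6 %.0f'%s['q'][5],'xax',R[:,0].round(3))
    if target is not None:
        print(' shift units',(R.T@(np.array(target)-p)/.03).round(3))
E
python3 -m inch '[[1,[0,-0.98,-0.87],0],[1,[0,-0.98,-0.87],0],[1,[0,-0.98,-0.87],0],[1,[0,-0.98,-0.87],0],[1,[0,-0.98,-0.87],0],[1,[0,-0.98,-0.87],0],[1,[0,-0.98,-0.87],0],[1,[0,-0.98,-0.87],0]]' 40
python3 -m inch '[[1,[0,-0.98,-0.87],0],[1,[0,-0.98,-0.87],0],[1,[0,-0.98,-0.87],0],[1,[0,-0.98,-0.87],0],[1,[0,-0.98,-0.87],0],[1,[0,-0.98,-0.87],0],[1,[0,-0.98,-0.87],0],[1,[0,-0.98,-0.87],0]]'
python3 -c "
from h import *
st([.4815,-.0943,.30])"
```

```text
time_s: 0.77
position: [0.3641, 0.1963, 0.4046]
tool_rot: [[-0.0, -0.892, 0.452], [-0.0, 0.452, 0.892], [-1.0, 0.0, -0.0]]
ft_force: [1.4, 1.1, 0.3]
grip_width: 0.0002
time_s: 1.43
position: [0.4797, -0.0965, 0.4046]
tool_rot: [[-0.0, -0.892, 0.452], [0.0, 0.452, 0.892], [-1.0, 0.0, 0.0]]
ft_force: [1.4, 1.5, 1.0]
grip_width: 0.0
t1.43 p [ 0.4797 -0.0965  0.4046] tipz 0.2312 yaw 63.11 F [1.4 1.5 1. ] M [ 0.03 -0.04  0.01] w 0.0000 q6 -88 xax [-0.  0. -1.]
 shift units [ 3.485 -0.022  0.093]
```

```bash
python3 -m inch '[[1,[0.4,-0.02,0.09],1],[1,[0.45,0,0],1],[1,[0.45,0,0],1],[1,[0.45,0,0],1],[1,[0.45,0,0],1],[1,[0.45,0,0],1],[1,[0.45,0,0],1],[1,[0.4,0,0],1]]'
python3 -c "
from h import *
st([.4815,-.0943,.2554])
cv2.imwrite('pics/b1.png',np.vstack([cv2.resize(optics.get_image('side')[200:300,200:330,::-1],None,fx=4,fy=4)]))
cv2.imwrite('pics/b2.png',cv2.resize(optics.get_image('top')[150:260,270:390,::-1],None,fx=4,fy=4))"
```

```text
time_s: 2.1
position: [0.4811, -0.0922, 0.2987]
tool_rot: [[-0.001, -0.389, 0.921], [0.0, 0.921, 0.389], [-1.0, 0.001, -0.001]]
ft_force: [0.9, 0.4, -0.1]
grip_width: 0.0001
t2.10 p [ 0.4811 -0.0922  0.2987] tipz 0.1253 yaw 22.89 F [ 0.9  0.4 -0.1] M [-0.04  0.02 -0.04] w 0.0001 q6 -48 xax [-0.001  0.    -1.   ]
 shift units [ 1.443 -0.07  -0.012]
```

View pics/b1.png

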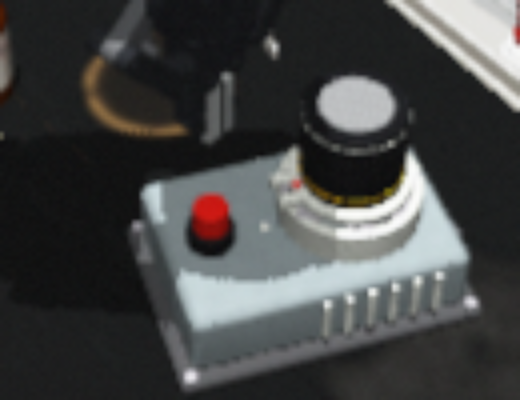

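View pics/b2.png

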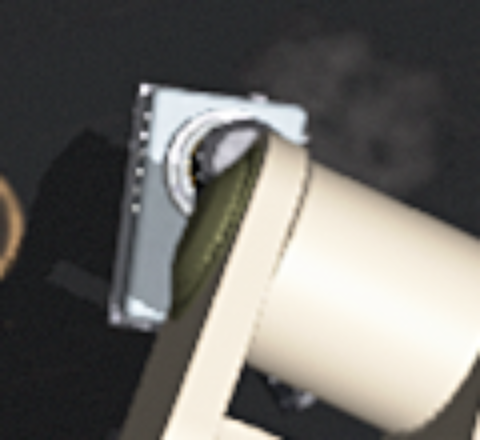

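The side view shows the closed fingertips at (254,234), above and beyond the button at (252,250), about 54 mm up. I'll check that against the projection.

```bash
python3 -c "
from h import *
print(proj('side',[[.4811,-.0922,.1253],[.4811,-.0922,.14],[.4815,-.0943,.072]]))"
python3 -m inch '[[1,[0.2,-0.07,-0.01],0],[1,[0.3,0,0],0],[1,[0.3,0,0],0],[1,[0.3,0,0],0],[1,[0.2,0,0],0],[1,[0.1,0,0],0],[1,[0,0,0],0],[1,[0,0,0],0]]'
python3 -c "
from h import *
st([.4815,-.0943,.2454])"
```

```text
[[251.49902869 231.75710293]
 [251.47174927 226.2772221 ]
 [252.20756011 251.20975745]]
time_s: 2.87
position: [0.4818, -0.0944, 0.2577]
tool_rot: [[0.0, -0.393, 0.919], [-0.0, 0.919, 0.393], [-1.0, -0.0, 0.0]]
ft_force: [-0.1, 1.3, -0.0]
grip_width: -0.0001
t2.87 p [ 0.4818 -0.0944  0.2577] tipz 0.0843 yaw 23.15 F [-0.1  1.3 -0. ] M [0.03 0.02 0.03] w -0.0001 q6 -48 xax [ 0. -0. -1.]
 shift units [ 0.411  0.006 -0.01 ]
```

```bash
python3 -m inch '[[1,[0.1,0,0],0],[1,[0.1,0,0],0],[1,[0.1,0,0],0],[1,[0.05,0,0],0],[1,[0.05,0,0],0],[1,[0.03,0,0],0],[1,[0.03,0,0],0],[1,[0.03,0,0],0]]'
python3 -c "
from h import *
st()"
```

```text
time_s: 3.53
position: [0.4817, -0.0943, 0.2431]
tool_rot: [[0.0, -0.393, 0.92], [-0.0, 0.92, 0.393], [-1.0, -0.0, 0.0]]
ft_force: [-0.2, 0.0, 2.2]
grip_width: 0.0003
t3.53 p [ 0.4817 -0.0943  0.2431] tipz 0.0697 yaw 23.14 F [-0.2  0.   2.2] M [ 0.06  0.28 -0.04] w 0.0003 q6 -48 xax [ 0. -0. -1.]
```

```bash
python3 -m inch '[[1,[0.03,0,0],0],[1,[0.03,0,0],0],[1,[0.03,0,0],0],[1,[0.03,0,0],0],[1,[0.02,0,0],0],[1,[0.02,0,0],0],[1,[0,0,0],0],[1,[0,0,0],0]]'
python3 -c "
from h import *
st()"
```

```text
time_s: 4.2
position: [0.4818, -0.0944, 0.2381]
tool_rot: [[-0.0, -0.393, 0.92], [0.0, 0.92, 0.393], [-1.0, 0.0, -0.0]]
ft_force: [-1.3, 0.4, 0.6]
grip_width: -0.0001
t4.20 p [ 0.4818 -0.0944  0.2381] tipz 0.0647 yaw 23.14 F [-1.3  0.4  0.6] M [ 0.03  0.03 -0.03] w -0.0001 q6 -48 xax [-0.  0. -1.]
```

```bash
python3 -m inch '[[1,[0.02,0,0],0],[1,[0.02,0,0],0],[1,[0.01,0,0],0],[1,[0.01,0,0],0],[1,[0,0,0],0],[1,[0,0,0],0],[1,[0,0,0],0],[1,[0,0,0],0]]'
python3 -c "
from h import *
st()"
```

```text
time_s: 4.87
position: [0.4818, -0.0943, 0.2364]
tool_rot: [[0.0, -0.393, 0.92], [-0.0, 0.92, 0.393], [-1.0, -0.0, 0.0]]
ft_force: [-0.6, 1.4, 2.7]
grip_width: -0.0002
t4.87 p [ 0.4818 -0.0943  0.2364] tipz 0.0630 yaw 23.14 F [-0.6  1.4  2.7] M [0.07 0.18 0.03] w -0.0002 q6 -48 xax [ 0. -0. -1.]
```

```bash
python3 -m inch '[[1,[0.01,0,0],0],[1,[0,0,0],0],[1,[0.01,0,0],0],[1,[0,0,0],0],[1,[0,0,0],0],[1,[0,0,0],0],[1,[0,0,0],0],[1,[0,0,0],0]]'
python3 -c "
from h import *
st()"
```

```text
time_s: 5.53
position: [0.4817, -0.0943, 0.2363]
tool_rot: [[0.0, -0.393, 0.919], [-0.0, 0.919, 0.393], [-1.0, -0.0, 0.0]]
ft_force: [-1.9, -0.1, 9.4]
grip_width: 0.0002
t5.53 p [ 0.4817 -0.0943  0.2363] tipz 0.0629 yaw 23.15 F [-1.9 -0.1  9.4] M [ 0.17  0.5  -0.03] w 0.0002 q6 -48 xax [ 0. -0. -1.]
```

The button is at its end stop: the tip stands at z = 62.9 mm (9.1 mm of travel), the force has reached 9.4 N and the position has stalled. I'll lift and move over the lens with the gripper open.

```bash
python3 -m inch '[[1,[-0.3,0,0],0],[1,[-0.8,0,0],0],[-1,[-0.8,0,0],0],[-1,[-0.8,0,0],0],[-1,[0,-0.3,0.5],0],[-1,[0,-0.4,0.6],0],[-1,[0,-0.4,0.6],0],[-1,[0,-0.17,0.44],0]]'
python3 -c "
from h import *
st([.5561,-.1039,.255])
cv2.imwrite('pics/c1.png',np.vstack([cv2.resize(optics.get_image('side')[200:300,200:330,::-1],None,fx=4,fy=4)]))"
```

```text
time_s: 6.2
position: [0.5572, -0.1048, 0.3173]
tool_rot: [[0.001, -0.393, 0.92], [-0.001, 0.92, 0.393], [-1.0, -0.001, 0.001]]
ft_force: [-0.7, -0.5, 0.1]
grip_width: 0.0721
t6.20 p [ 0.5572 -0.1048  0.3173] tipz 0.1439 yaw 23.11 F [-0.7 -0.5  0.1] M [ 0.05  0.03 -0.07] w 0.0721 q6 -46 xax [ 0.001 -0.001 -1.   ]
 shift units [ 2.076  0.044 -0.025]
```

View pics/c1.png

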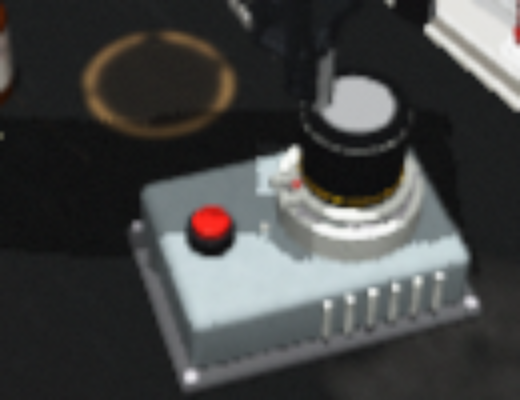

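The red cap at (210,222) now sits almost flush with its black collar, so it is pressed. The fingers are above the lens. I'll descend, then close gently.

```bash
python3 -m inch '[[-1,[0,0.04,-0.03],0],[-1,[0.3,0,0],0],[-1,[0.4,0,0],0],[-1,[0.4,0,0],0],[-1,[0.4,0,0],0],[-1,[0.35,0,0],0],[-1,[0.2,0,0],0],[-1,[0,0,0],0]]'
python3 -c "
from h import *
st([.5561,-.1039,.255])"
```

```text
time_s: 6.92
position: [0.5536, -0.1033, 0.254]
tool_rot: [[-0.003, -0.393, 0.92], [0.001, 0.92, 0.393], [-1.0, 0.002, -0.002]]
ft_force: [-0.3, 0.9, 0.3]
grip_width: 0.0852
t6.92 p [ 0.5536 -0.1033  0.254 ] tipz 0.0806 yaw 23.13 F [-0.3  0.9  0.3] M [ 0.04  0.   -0.02] w 0.0852 q6 -46 xax [-0.003  0.001 -1.   ]
 shift units [-0.033 -0.053  0.069]
```

```bash
python3 -m inch '[[-0.4,[0,0,0],0],[-0.4,[0,0,0],0],[-0.4,[0,0,0],0],[-0.4,[0,0,0],0],[-0.4,[0,0,0],0],[-0.4,[0,0,0],0],[-0.4,[0,0,0],0],[-0.4,[0,0,0],0]]' 20
python3 -c "
from h import *
st([.5561,-.1039,.255])
cv2.imwrite('pics/d1.png',np.vstack([cv2.resize(optics.get_image('side')[200:300,200:330,::-1],None,fx=4,fy=4)]))"
```

```text
time_s: 7.58
position: [0.5545, -0.1034, 0.2554]
tool_rot: [[0.0, -0.393, 0.92], [-0.0, 0.92, 0.393], [-1.0, -0.0, -0.0]]
ft_force: [-0.8, 0.1, 0.1]
grip_width: 0.0598
t7.58 p [ 0.5545 -0.1034  0.2554] tipz 0.0820 yaw 23.14 F [-0.8  0.1  0.1] M [-0.04  0.04 -0.  ] w 0.0598 q6 -46 xax [ 0. -0. -1.]
 shift units [ 0.012 -0.037  0.044]
```

View pics/d1.png

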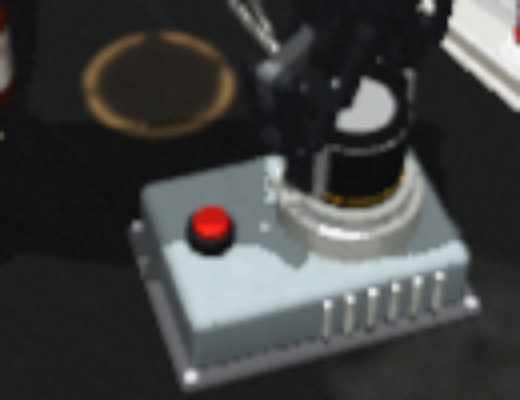

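```bash
python3 -m inch '[[-0.4,[0,-0.04,0.04],0],[-0.4,[0,0,0],0],[-0.3,[0,0,0],0],[-0.2,[0,0,0],0],[0,[0,0,0],0],[0,[0,0,0],0],[0,[0,0,0],0],[0,[0,0,0],0]]' 20
python3 -c "
from h import *
st([.5561,-.1039,.255])"
```

```text
time_s: 8.3
position: [0.5562, -0.104, 0.2555]
tool_rot: [[0.001, -0.393, 0.92], [-0.0, 0.92, 0.393], [-1.0, -0.0, 0.001]]
ft_force: [0.7, 0.6, 1.7]
grip_width: 0.0537
t8.30 p [ 0.5562 -0.104   0.2555] tipz 0.0821 yaw 23.14 F [0.7 0.6 1.7] M [ 0.13 -0.32 -0.  ] w 0.0537 q6 -46 xax [ 0.001 -0.    -1.   ]
 shift units [0.016 0.005 0.   ]
```

```bash
python3 -m inch '[[0.2,[0,0,0],0],[0.2,[0,0,0],0],[0.2,[0,0,0],-0.3],[0.2,[0,0,0],-0.5],[0.2,[0,0,0],-0.5],[0.2,[0,0,0],-0.5],[0.2,[0,0,0],-0.5],[0.2,[0,0,0],-0.3]]' 80
python3 -c "
from h import *
st([.5561,-.1039,.2555])"
```

```text
time_s: 8.97
position: [0.556, -0.1041, 0.2555]
tool_rot: [[-0.0, -0.592, 0.806], [-0.0, 0.806, 0.592], [-1.0, -0.0, -0.0]]
ft_force: [1.2, 0.5, 4.5]
grip_width: 0.0525
t8.97 p [ 0.556  -0.1041  0.2555] tipz 0.0821 yaw 36.27 F [1.2 0.5 4.5] M [-0.02  0.04 -0.09] w 0.0525 q6 -59 xax [-0. -0. -1.]
 shift units [0.    0.002 0.007]
```

```bash
python3 -m inch '[[0.2,[0,0,0],-0.5],[0.2,[0,0,0],-0.6],[0.2,[0,0,0],-0.6],[0.2,[0,0,0],-0.6],[0.2,[0,0,0],-0.6],[0.2,[0,0,0],-0.5],[0.2,[0,0,0],-0.4],[0.2,[0,0,0],-0.2]]'
python3 -c "
from h import *
st()"
python3 -m inch '[[0.2,[0,0,0],-0.1],[0.2,[0,0,0],-0.1],[0.2,[0,0,0],-0.1],[0.2,[0,0,0],-0.1],[0.2,[0,0,0],-0.1],[0.2,[0,0,0],-0.1],[0.2,[0,0,0],0],[0.2,[0,0,0],0]]'
python3 -c "
from h import *
st()"
```

```text
time_s: 9.63
position: [0.5559, -0.1041, 0.2555]
tool_rot: [[-0.0, -0.831, 0.556], [-0.0, 0.556, 0.831], [-1.0, 0.0, -0.0]]
ft_force: [-0.1, -0.9, 3.3]
grip_width: 0.0523
t9.63 p [ 0.5559 -0.1041  0.2555] tipz 0.0821 yaw 56.23 F [-0.1 -0.9  3.3] M [-0.09  0.09 -0.06] w 0.0523 q6 -79 xax [-0. -0. -1.]
time_s: 10.3
position: [0.556, -0.1041, 0.2553]
tool_rot: [[-0.0, -0.858, 0.513], [-0.0, 0.513, 0.858], [-1.0, 0.0, -0.0]]
ft_force: [-1.1, -0.4, 3.8]
grip_width: 0.0525
t10.30 p [ 0.556  -0.1041  0.2553] tipz 0.0819 yaw 59.14 F [-1.1 -0.4  3.8] M [-0.28  0.25  0.01] w 0.0525 q6 -82 xax [-0. -0. -1.]
```

```bash
python3 -m inch '[[0.2,[0,0,0],-0.1],[0.2,[0,0,0],-0.1],[0.2,[0,0,0],-0.1],[0.2,[0,0,0],-0.1],[0.2,[0,0,0],-0.1],[0.2,[0,0,0],-0.1],[0.2,[0,0,0],0],[0.2,[0,0,0],0]]'
python3 -c "
from h import *
st()
cv2.imwrite('pics/e1.png',np.vstack([cv2.resize(optics.get_image('side')[200:300,200:330,::-1],None,fx=4,fy=4)]))"
```

```text
time_s: 10.97
position: [0.5561, -0.104, 0.2553]
tool_rot: [[0.0, -0.884, 0.467], [0.0, 0.467, 0.884], [-1.0, -0.0, 0.0]]
ft_force: [-1.5, -0.6, 4.5]
grip_width: 0.0526
t10.97 p [ 0.5561 -0.104   0.2553] tipz 0.0819 yaw 62.14 F [-1.5 -0.6  4.5] M [-0.16  0.16  0.04] w 0.0526 q6 -85 xax [ 0.  0. -1.]
```

View pics/e1.png

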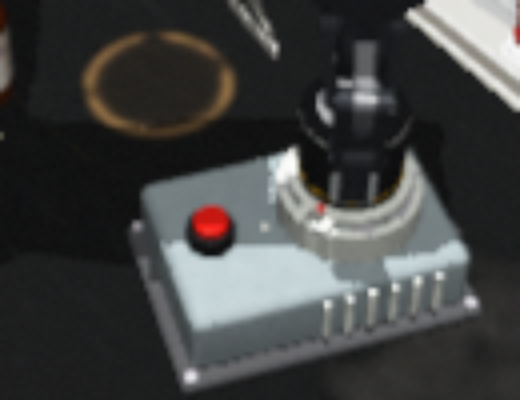

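The lens' red mark has moved from (296,183) to (320,210) in the crop, so the lens turns with the gripper. I'll carry on in 3° steps and watch the moment about z.

```bash
python3 -m inch '[[0.2,[0,0,0],-0.1],[0.2,[0,0,0],-0.1],[0.2,[0,0,0],-0.1],[0.2,[0,0,0],-0.1],[0.2,[0,0,0],-0.1],[0.2,[0,0,0],-0.1],[0.2,[0,0,0],0],[0.2,[0,0,0],0]]'
python3 -c "
from h import *
st()"
```

```text
time_s: 11.68
position: [0.5561, -0.104, 0.2553]
tool_rot: [[0.0, -0.907, 0.42], [0.0, 0.42, 0.907], [-1.0, -0.0, 0.0]]
ft_force: [-0.0, 0.2, 3.2]
grip_width: 0.0526
t11.68 p [ 0.5561 -0.104   0.2553] tipz 0.0819 yaw 65.14 F [-0.   0.2  3.2] M [-0.01  0.09 -0.01] w 0.0526 q6 -88 xax [ 0.  0. -1.]
```

```bash
python3 -m inch '[[0.2,[0,0,0],-0.1],[0.2,[0,0,0],-0.1],[0.2,[0,0,0],-0.1],[0.2,[0,0,0],-0.1],[0.2,[0,0,0],-0.1],[0.2,[0,0,0],-0.1],[0.2,[0,0,0],0],[0.2,[0,0,0],0]]'
python3 -c "
from h import *
st()"
```

```text
time_s: 12.35
position: [0.5561, -0.104, 0.2553]
tool_rot: [[0.0, -0.928, 0.372], [0.0, 0.372, 0.928], [-1.0, -0.0, 0.0]]
ft_force: [-0.4, -0.1, 4.0]
grip_width: 0.0525
t12.35 p [ 0.5561 -0.104   0.2553] tipz 0.0819 yaw 68.14 F [-0.4 -0.1  4. ] M [0.02 0.01 0.01] w 0.0525 q6 -91 xax [ 0.  0. -1.]
```

```bash
python3 -m inch '[[0.2,[0,0,0],-0.1],[0.2,[0,0,0],-0.1],[0.2,[0,0,0],-0.1],[0.2,[0,0,0],-0.1],[0.2,[0,0,0],-0.1],[0.2,[0,0,0],-0.1],[0.2,[0,0,0],0],[0.2,[0,0,0],0]]' >/dev/null
python3 -c "
from h import *
st()"
```

```text
t13.02 p [ 0.5561 -0.104   0.2553] tipz 0.0819 yaw 71.14 F [-1.  -0.7  4.4] M [-0.05  0.06 -0.  ] w 0.0525 q6 -94 xax [ 0. -0. -1.]
```

```bash
python3 -m inch '[[0.2,[0,0,0],-0.1],[0.2,[0,0,0],-0.1],[0.2,[0,0,0],-0.1],[0.2,[0,0,0],-0.1],[0.2,[0,0,0],-0.1],[0.2,[0,0,0],-0.1],[0.2,[0,0,0],0],[0.2,[0,0,0],0]]' >/dev/null
python3 -c "
from h import *
st()"
```

```text
t13.68 p [ 0.5561 -0.1041  0.2553] tipz 0.0819 yaw 74.14 F [ 1.  -0.6  3.2] M [-0.14 -0.03 -0.06] w 0.0526 q6 -97 xax [ 0. -0. -1.]
```

```bash
python3 -m inch '[[0.2,[0,0,0],-0.1],[0.2,[0,0,0],-0.1],[0.2,[0,0,0],-0.1],[0.2,[0,0,0],-0.1],[0.2,[0,0,0],-0.1],[0.2,[0,0,0],-0.1],[0.2,[0,0,0],0],[0.2,[0,0,0],0]]' >/dev/null
python3 -c "
from h import *
st()"
```

```text
t14.35 p [ 0.5561 -0.1041  0.2554] tipz 0.0820 yaw 77.13 F [ 1.6 -1.1  3.6] M [-0.23 -0.22 -0.4 ] w 0.0526 q6 -100 xax [ 0. -0. -1.]
```

```bash
python3 -m inch '[[0.2,[0,0,0],-0.1],[0.2,[0,0,0],-0.1],[0.2,[0,0,0],0],[0.2,[0,0,0],0],[0.2,[0,0,0],0],[0.2,[0,0,0],0],[0.2,[0,0,0],0],[0.2,[0,0,0],0]]' >/dev/null
python3 -c "
from h import *
st()"
```

```text
t15.02 p [ 0.5561 -0.1041  0.2554] tipz 0.0820 yaw 78.14 F [ 1.9 -1.7  4.2] M [-0.34 -0.31 -0.58] w 0.0524 q6 -101 xax [ 0. -0. -1.]
```

This is the springy stop, with the torque growing about 0.18 N m per degree. I'll back off 1°, which stays within the buffer, and start lifting gently.

```bash
python3 -m inch '[[0.2,[0,0,0],0.1],[0.2,[0,0,0],0.1],[0.2,[-0.02,0,0],0],[0.2,[-0.03,0,0],0],[0.2,[-0.03,0,0],0],[0.2,[-0.03,0,0],0],[0.2,[-0.02,0,0],0],[0.2,[0,0,0],0]]' >/dev/null
python3 -c "
from h import *
st()"
```

```text
t15.68 p [ 0.5561 -0.1041  0.2583] tipz 0.0849 yaw 77.15 F [ 3.9 -2.8 -5.6] M [-0.52 -0.79 -0.39] w 0.0526 q6 -100 xax [-0.001  0.    -1.   ]
```

```bash
python3 -m inch '[[0.2,[-0.03,0,0],0],[0.2,[-0.03,0,0],0],[0.2,[-0.03,0,0],0],[0.2,[-0.03,0,0],0],[0.2,[-0.03,0,0],0],[0.2,[-0.03,0,0],0],[0.2,[-0.03,0,0],0],[0.2,[0,0,0],0]]' >/dev/null
python3 -c "
from h import *
st()"
```

```text
t16.35 p [ 0.5559 -0.1038  0.2657] tipz 0.0923 yaw 77.16 F [-0.   0.7 -3.3] M [ 0.02 -0.02 -0.05] w 0.0527 q6 -100 xax [-0.  0. -1.]
```

```bash
python3 -m inch '[[0.2,[-0.1,0,0],0],[0.2,[-0.2,0,0],0],[0.2,[-0.3,0,0],0],[0.2,[-0.4,0,0],0],[0.2,[-0.5,0,0],0],[0.2,[-0.4,0,0],0],[0.2,[-0.3,0,0],0],[0.2,[-0.1,0,0],0]]' >/dev/null
python3 -c "
from h import *
st([.5385,.267,.34])
cv2.imwrite('pics/f1.png',np.vstack([cv2.resize(optics.get_image('side')[180:300,200:330,::-1],None,fx=4,fy=4)]))"
```

```text
t17.02 p [ 0.5561 -0.104   0.3366] tipz 0.1632 yaw 77.14 F [-0.5  0.5 -3.9] M [0.02 0.04 0.04] w 0.0527 q6 -100 xax [ 0.003 -0.001 -1.   ]
 shift units [-0.129  3.323 11.927]
```

View pics/f1.png

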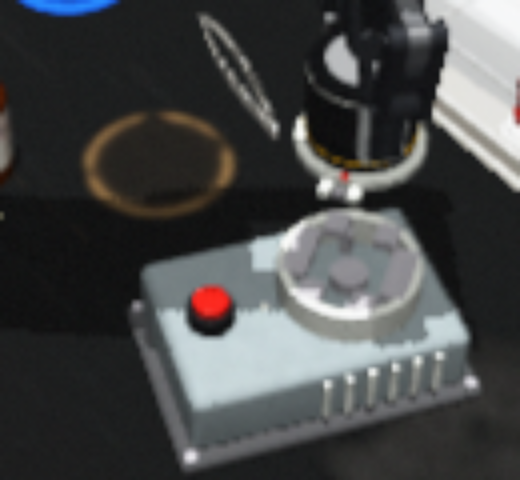

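The mount is empty and the lens hangs upright in the gripper. Moving over the cup.

```bash
python3 -m inch '[[0.2,[0,0.1,0.4],0],[0.2,[0,0.2,0.7],0],[0.2,[0,0.22,0.8],0],[0.2,[0,0.22,0.8],0],[0.2,[0,0.22,0.8],0],[0.2,[0,0.22,0.8],0],[0.2,[0,0.22,0.8],0],[0.2,[0,0.22,0.8],0]]' >/dev/null
python3 -m inch '[[0.2,[0,0.22,0.8],0],[0.2,[0,0.22,0.8],0],[0.2,[0,0.22,0.8],0],[0.2,[0,0.22,0.8],0],[0.2,[0,0.22,0.8],0],[0.2,[0,0.22,0.8],0],[0.2,[0,0.2,0.7],0],[0.2,[0,0.1,0.4],0]]' >/dev/null
python3 -c "
from h import *
st([.5385,.267,.26])"
```

```text
t18.40 p [0.5391 0.2653 0.3336] tipz 0.1602 yaw 77.26 F [-0.3 -0.2 -3.6] M [0.01 0.02 0.01] w 0.0521 q6 -62 xax [-0.002  0.    -1.   ]
 shift units [2.454 0.029 0.05 ]
```

```bash
python3 -m inch '[[0.2,[0.2,0,0],0],[0.2,[0.5,0,0],0],[0.2,[0.6,0,0],0],[0.2,[0.6,0,0],0],[0.2,[0.5,0,0],0],[0.2,[0.3,0,0],0],[0.2,[0.2,0.03,0.05],0],[0.2,[0,0,0],0]]' >/dev/null
python3 -c "
from h import *
st([.5385,.267,.235])
I=optics.get_image('side');cv2.imwrite('pics/sg.png',I[:,:,::-1])
s=env.observe();x,y,z=s['position']
im=cv2.resize(I[:,:,::-1],None,fx=6,fy=6,interpolation=cv2.INTER_CUBIC)
def dr(p,c): cv2.polylines(im,[((proj('side',p)+.5)*6-.5).round().astype(np.int32)],True,c,1)
c=z-.1584
dr(circ(x,y,c+.024,.027),(0,255,0));dr(circ(x,y,c-.024,.032),(0,255,0));dr(circ(x,y,c-.0295,.032),(0,255,0))
dr(circ(.5385,.267,.014,.0365),(0,0,255));dr(circ(.5385,.267,.003,.046),(0,0,255));dr(circ(.5385,.267,.014,.030),(0,0,255))
u,v=(proj('side',[[x,y,.03]])[0]*6).astype(int)
cv2.imwrite('pics/g1.png',im[v-300:v+200,u-250:u+250])
"
```

```text
t19.07 p [0.5394 0.2641 0.2463] tipz 0.0729 yaw 77.12 F [-0.7  0.2 -3.3] M [ 0.06 -0.    0.02] w 0.0525 q6 -62 xax [-0.002 -0.001 -1.   ]
 shift units [0.378 0.05  0.087]
```

View pics/g1.png

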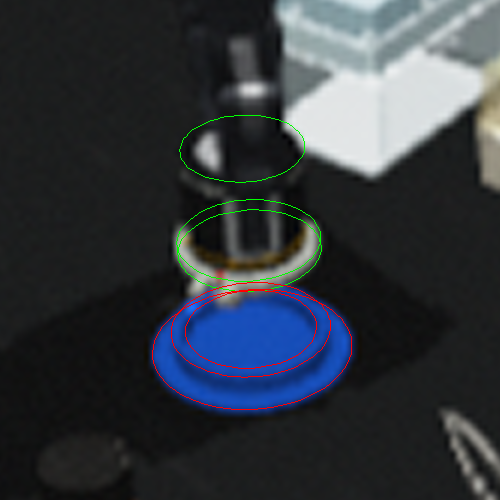

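```bash
python3 -m inch '[[0.2,[0.1,0,0],0],[0.2,[0.1,0,0],0],[0.2,[0,0,0],0],[0.2,[0,0,0],0],[0.2,[0,0,0],0],[0.2,[0,0,0],0],[0.2,[0,0,0],0],[0.2,[0,0,0],0]]' >/dev/null
cat > g.py <<'E'
from h import *
import sys
st([.5385,.267,.235])
I={n:optics.get_image(n)[:,:,::-1] for n in P}
s=env.observe();x,y,z=s['position'];c=z-.1584;o=[]
for n in P:
    im=cv2.resize(I[n],None,fx=6,fy=6,interpolation=cv2.INTER_CUBIC)
    def dr(p,c): cv2.polylines(im,[((proj(n,p)+.5)*6-.5).round().astype(np.int32)],True,c,1)
    dr(circ(x,y,c+.024,.027),(0,255,0));dr(circ(x,y,c-.024,.032),(0,255,0));dr(circ(x,y,c-.0295,.032),(0,255,0))
    dr(circ(.5385,.267,.014,.0365),(0,0,255));dr(circ(.5385,.267,.003,.046),(0,0,255))
    u,v=(proj(n,[[x,y,.05]])[0]*6).astype(int)
    o.append(im[v-250:v+250,u-200:u+200])
cv2.imwrite(sys.argv[1],np.hstack(o))
E
python3 g.py pics/g2.png
```

```text
t19.78 p [0.5395 0.2644 0.2416] tipz 0.0682 yaw 77.14 F [-0.7  0.5 -2. ] M [ 0.    0.01 -0.08] w 0.0525 q6 -62 xax [ 0.  0. -1.]
 shift units [0.221 0.053 0.078]
```

View pics/g2.png

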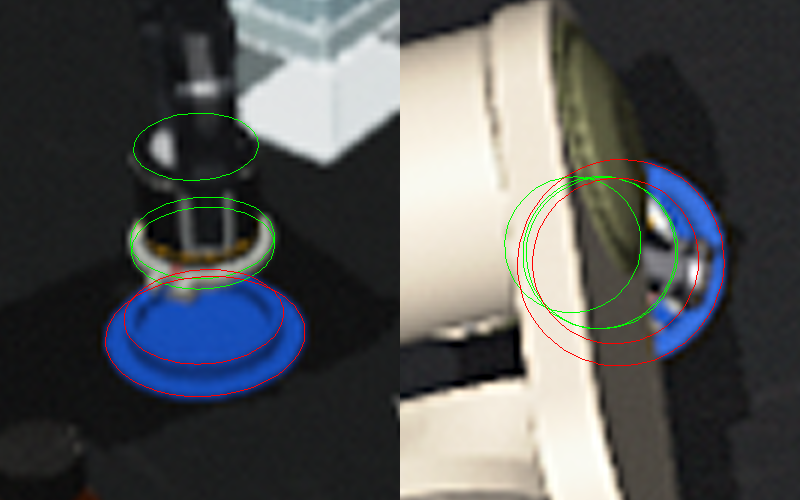

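```bash
python3 -m inch '[[0.2,[0,0.05,0.09],0],[0.2,[0.2,0,0],0],[0.2,[0.2,0,0],0],[0.2,[0.2,0,0],0],[0.2,[0.1,0,0],0],[0.2,[0.05,0,0],0],[0.2,[0,0,0],0],[0.2,[0,0,0],0]]' >/dev/null
python3 g.py pics/g3.png
```

```text
t20.55 p [0.5388 0.2673 0.219 ] tipz 0.0456 yaw 77.14 F [ 0.7 -0.2 -3.4] M [-0.04 -0.03 -0.01] w 0.0526 q6 -62 xax [ 0.  0. -1.]
 shift units [-0.533  0.006 -0.013]
```

View pics/g3.png

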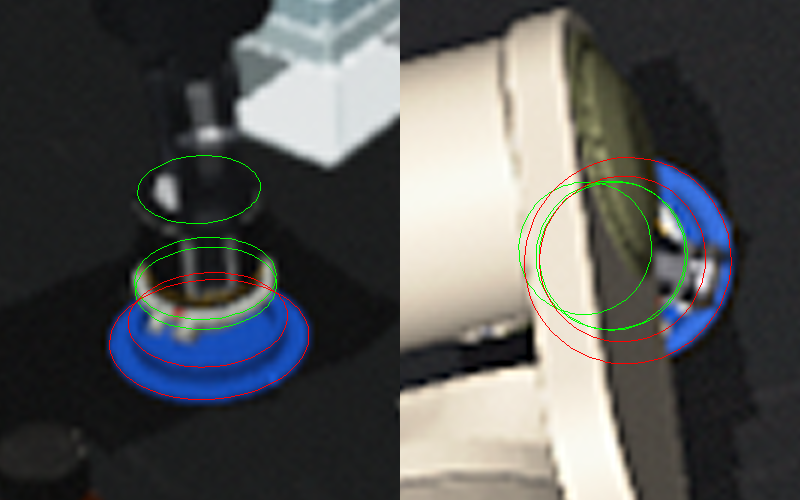

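```bash
python3 -m inch '[[0.2,[0.05,0,0],0],[0.2,[0.05,0,0],0],[0.2,[0.05,0,0],0],[0.2,[0.05,0,0],0],[0.2,[0.04,0,0],0],[0.2,[0.03,0,0],0],[0.2,[0,0,0],0],[0.2,[0,0,0],0]]' >/dev/null
python3 -c "
from h import *
st()"
```

```text
t21.32 p [0.5387 0.2674 0.2109] tipz 0.0375 yaw 77.14 F [-0.4  0.1 -3.6] M [ 0.    0.   -0.01] w 0.0526 q6 -62 xax [-0. -0. -1.]
```

The foot is about 3.5 mm below the rim with no contact force. I'll continue slowly to the floor.

```bash
python3 -m inch '[[0.2,[0.03,0,0],0],[0.2,[0.03,0,0],0],[0.2,[0.03,0,0],0],[0.2,[0.03,0,0],0],[0.2,[0.02,0,0],0],[0.2,[0.02,0,0],0],[0.2,[0,0,0],0],[0.2,[0,0,0],0]]' >/dev/null
python3 -c "
from h import *
st()"
```

```text
t21.98 p [0.5387 0.2673 0.2061] tipz 0.0327 yaw 77.14 F [-0.1 -0.5 -3.7] M [-0.02  0.02 -0.02] w 0.0525 q6 -62 xax [-0. -0. -1.]
```

```bash
python3 -m inch '[[0.2,[0.01,0,0],0],[0.2,[0.01,0,0],0],[0.2,[0.01,0,0],0],[0.2,[0.01,0,0],0],[0.2,[0.01,0,0],0],[0.2,[0,0,0],0],[0.2,[0,0,0],0],[0.2,[0,0,0],0]]' >/dev/null
python3 -c "
from h import *
st()"
```

```text
t22.65 p [0.5387 0.2673 0.2049] tipz 0.0315 yaw 77.14 F [-1.3 -1.5  0.9] M [-0.19  0.27  0.01] w 0.0524 q6 -62 xax [ 0.  0. -1.]
```

The load has passed to the cup (Fz from -3.7 to +0.9 N) at the expected seated height of 0.205. Releasing.

```bash
python3 -m inch '[[0.2,[0,0,0],0],[-0.2,[0,0,0],0],[-0.3,[0,0,0],0],[-0.4,[0,0,0],0],[-0.6,[0,0,0],0],[-0.8,[0,0,0],0],[-1,[0,0,0],0],[-1,[0,0,0],0]]' 20 >/dev/null
python3 -c "
from h import *
st()"
```

```text
t23.32 p [0.5387 0.2674 0.2046] tipz 0.0312 yaw 77.14 F [ 0.  -0.3  0.8] M [ 0.   -0.   -0.05] w 0.0853 q6 -62 xax [ 0.  0. -1.]
```

```bash
python3 -m inch '[[-1,[-0.1,0,0],0],[-1,[-0.3,0,0],0],[-1,[-0.5,0,0],0],[-1,[-0.8,0,0],0],[-1,[-0.8,0,0],0],[-1,[-0.8,0,0],0],[-1,[-0.8,0,0],0],[-1,[-0.8,0,0],0]]' >/dev/null
python3 -m inch '[[-1,[-0.5,-0.5,0],0],[-1,[0,-0.9,0],0],[-1,[0,0.9,0],0],[-1,[0,0.9,0],0],[-1,[0,0.9,0],0],[-1,[0,0.9,0],0],[-1,[0,0.9,0],0],[-1,[0,0.9,0],0]]' >/dev/null
python3 -c "
from h import *
st()
I={n:optics.get_image(n)[:,:,::-1] for n in P};o=[]
x,y=.5387,.2674
for n in P:
    cv2.imwrite('pics/fin_%s.png'%n,I[n])
    im=cv2.resize(I[n],None,fx=6,fy=6,interpolation=cv2.INTER_CUBIC)
    def dr(p,c): cv2.polylines(im,[((proj(n,p)+.5)*6-.5).round().astype(np.int32)],True,c,1)
    dr(circ(x,y,.07,.027),(0,255,0));dr(circ(x,y,.0165,.032),(0,255,0))
    u,v=(proj(n,[[x,y,.05]])[0]*6).astype(int)
    o.append(im[v-250:v+250,u-200:u+200])
cv2.imwrite('pics/h1.png',np.hstack(o))"
```

```text
t24.65 p [0.4202 0.2941 0.3675] tipz 0.1941 yaw 77.13 F [0.  0.  0.1] M [ 0.01 -0.03 -0.01] w 0.0854 q6 -55 xax [ 0.001  0.    -1.   ]
```

View pics/h1.png

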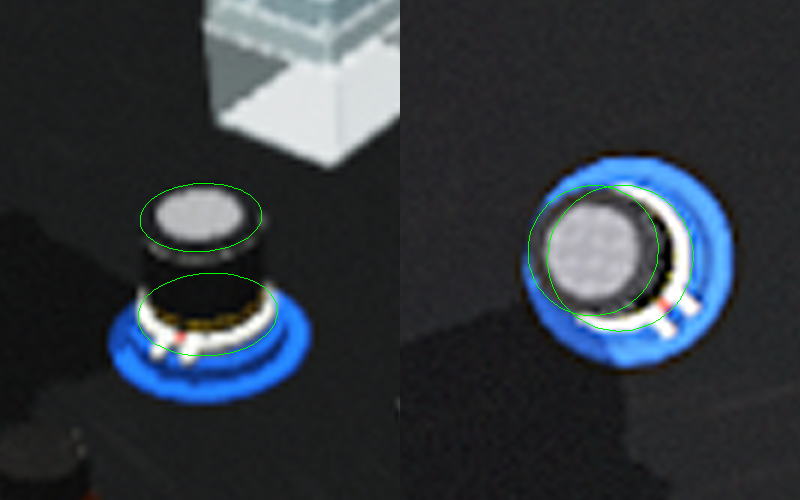

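View pics/fin_side.png

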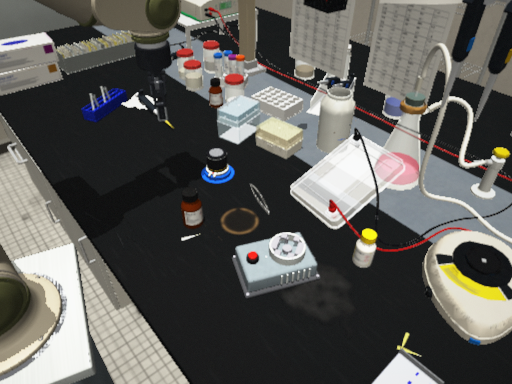

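The lens stands upright in the cup, at side (217,165). Both views match the seated model, and the bottles and forceps look unmoved. I'll let the arm come to rest and hand in.

```bash
python3 -m inch '[[-1,[0,0,0],0],[-1,[0,0,0],0],[-1,[0,0,0],0],[-1,[0,0,0],0],[-1,[0,0,0],0],[-1,[0,0,0],0],[-1,[0,0,0],0],[-1,[0,0,0],0]]' >/dev/null
python3 -c "
from h import *
st()
a=cv2.imread('pics/side0.png').astype(int);b=cv2.imread('pics/fin_side.png').astype(int)
for n,(x,y,w,h) in dict(amber=(180,185,26,42),forceps=(248,180,24,36),dye=(352,228,28,40)).items(): print(n,abs(a-b)[y:y+h,x:x+w].mean().round(1))
print(env.close_job())"
```

```text
t25.42 p [0.4218 0.294  0.3665] tipz 0.1931 yaw 77.13 F [-0.4 -0.5 -0.1] M [-0.03  0.01  0.03] w 0.0854 q6 -55 xax [-0. -0. -1.]
amber 1.5
forceps 1.2
dye 1.5
the job is handed in; nothing more can be done
None
```

The lens is off the camera and stands upright in the blue cup. The job was handed in at about 25.4 s with the arm clear and touching nothing.

- **Button:** I pressed it to its end stop. The position stalled at about 9 mm of travel, with 9.4 N read at the end of the press.
- **Turning:** I turned the lens anticlockwise to a springy stop, first felt between 51 and 54° of turn. The highest moment I read was 0.58 N m.
- **Lifting:** I backed off 1° and lifted straight up. The largest vertical force read during the lift was about 6 N.
- **Placing:** The lens reached the cup floor at the expected height, pressing with only about 4.6 N, and I let go there.

**Last checks:** In both camera views the lens matches the seated upright model. The pictures of the bottles and forceps before and after differ by no more than 1.5 grey levels on average, so they did not move. The only disagreement was small: the side and top views put the cup about 1.8 mm apart, and I used the combined fit. No check failed. Forces were read only at the end of each move, so brief peaks in between were not seen.

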